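Hang the horseshoe trivet over the kitchen rail

TASK

The dark wooden horseshoe trivet lying on the counter belongs on the steel rail. Lean it flat on the sloping stand first, legs down on the ledge and arch sticking out over the top, and let go; then take it again by the arch and hang it squarely over the bar, well clear of both posts, one leg on each side, arch resting on the bar, hanging straight and still. Set it down both times rather than dropping it, and leave the tumbler, the carafe and the yellow pot where they are.

Things in the scene. Friction and masses are not known exactly. Their poses are not given: they have to be found in the camera images.
- trivet: Loose dark-wood horseshoe (U), a flat plate 160 x 120 x 14 mm, about 0.14 kg, lying flat at first. Origin: middle of its underside; x points along the U to the arch end, y across, z out of the upper face. Legs: straight, 30 mm wide, centred at y = -45 and +45 mm, from x = -80 to +20 mm, 60 mm gap between. Arch: half ring about x = +20 mm, inner radius 30, outer 60 mm. Centre of mass at x = +3 mm
- trivet_arch (a point): Inside top of the trivet's arch, the spot that rests on the bar: at x = +50 mm, y = 0, z = +7 mm (mid-thickness) in the trivet's frame; the arch's outer top is 30 mm farther along x
- stand: Fixed wooden cookbook stand: a 45 degree plywood slope, 105 mm long up the slope, 160 mm wide, 12 mm thick, on a base 125 x 160 mm; at its foot a ledge 14 mm proud of the slope. Origin: under the base's middle; x is the level direction in which the slope rises, z up. A trivet standing on the ledge sticks out 55 mm beyond the slope's top edge, free on both faces
- stand_seat (a point): Middle of the corner where the slope's face meets the ledge, 30 mm above the counter, at x = -45 mm in the stand's frame: the leg ends stand here. Behind the slope are only two thin struts and the 12 mm high base
- rail: Fixed steel counter rail: a level bar 16 mm in diameter along its y axis, 300 mm between two posts (20 mm thick, round feet 70 mm in diameter, as high as the bar). Origin: on the counter under the middle of the bar
- rail_mid (a point): Middle of the bar, on its centre line, 155 mm above the counter (the bar's top is at 163 mm); axes as rail, so y runs along the bar
- tumbler: Bystander: upturned clear glass tumbler, 72 mm wide, 95 mm high, origin at the centre of its underside
- carafe: Bystander: white stoneware carafe with a cork, 74 mm wide, 141 mm high, origin at the centre of its underside
- pot: Bystander: yellow pot of dark soil, 96 mm wide, 85 mm high, origin at the centre of its underside
There are look-alikes about, which are no part of the job. Of the things shaped like the trivet, the wood one is meant.

How it is judged:
By the outcome, as a careful person would: the job done as asked, in the order asked, and still so for the second after the job is handed in, with the robot touching nothing.
It also fails if it takes over 64 s, if anything falls off the work surface, if the arm or the gripper's body presses on something with over 40 N, if the wrist force passes 120 N, or if a joint passes its speed limit or range.

ROBOT

A 7-joint arm with a two-finger parallel gripper is mounted at the origin on the work surface. World frame = base frame: x ahead of the robot, y to its left, z up, the work surface at z = 0. Lengths are in m, angles in rad, forces in N, time in s.
With the tool pointing down it reaches from about 0.425 to 1.025 m from the base axis. Payload 9.4 kg.
Tool frame: the origin (TCP) lies between the finger pads; the fingertips stand 25 mm ahead of it and the grasp point (between the pads) lies 6 mm ahead of it (r.tips_ahead is the distance from the TCP to the fingertips, in m); z points along the fingers, y is the line along which they close (so a half turn about z gives the same grasp; the last joint's range is limited). The gripper opens to 85 mm and grips with 20 to 120 N. Pads are 22 mm wide; open, the fingers measure 114 mm over their backs; the gripper's body (76 mm by 85 mm) begins 54 mm behind the grasp point. The pads swing forward as they close: fully open they stand 13 mm farther back than shut.
Start: joints at [-1.236, 0.599, -0.003, 1.599, 0.002, 0.943, -0.08], TCP at [0.29, 0.664, 0.256] pointing down, gripper open.
Joint ranges: [-2.57, 2.57], [-0.35, 1.97], [-1.29, 1.29], [0.11, 2.56], [-1.05, 4.19], [0.11, 1.86], [-2.63, 2.63]. Speed limits (rad/s): [2.22, 2.22, 3.01, 3.01, 3.14, 3.14, 3.14].

INTERFACE

Orientations are given as a unit quaternion [x, y, z, w].
In Python, from station import r gives the robot as it stands.
- The arm moves only by the tool carry_out, never from a script. Its argument "series" is a list that holds one entry, the list of rows, each a list of 5 numbers: the finger opening in m, from 0 to 0.0854, then the shift along the tool's x, y, z in m, then the turn about the tool's z in degrees. In form: [[[jaw, x, y, z, roll], ...]]. A call has 1 to 12 rows; each row shifts and turns the commanded pose from where the row before left it, along the tool's axes as they then stand; what a row does not reach is not made up. A row lasts 1/10 s, in which the tool goes at most 50 mm and 8.59 degrees, less where a joint would pass 70% of its speed; a pose out of reach is approached as far as the arm can. A call with a gripper value outside its range is refused whole. The fingers move at their own pace and stop on an object; the grip force is fixed at half the most. Time passes only in rows, so rows that do not move let the fingers close. It gives the time, the measured TCP pose, the force, the opening and the grip force at its end, in the units of the state.
- r.read_state(): the state, without advancing time (a new reading comes with each control period).
- r.camera(name): name is "scene" or "side" or "wrist"; returns (picture, depth): 480x640x3 uint8, blue, green, red; 480x640 float32, m along the optical axis (not along the pixel's ray), 0 where there is no reading.
- r.camera_params(name): a dict with "vfov" (degrees; the focal length in pixels is half the picture's height over the tangent of half this angle, whatever the lens; pixels are square), "cx", "cy" (the principal point, pixels), "R" (3x3) and "t" (3): a world point X has camera coordinates R X + t; the wrist camera has in their place "tool_from_camera" (4x4, takes a point from camera to tool coordinates, whose origin is the TCP and whose axes are the flange's). Camera axes: x right, y down, z forward; pixel columns grow to the right and rows downward; lengths in m; the calibration is good to about 2 mm. The wrist camera is an equidistant fisheye: a pixel r from the principal point sees the ray r / f radians off the axis. A picture is of the moment at which its call begins: read the wrist's pose just before it. camera_params takes no time and is no camera call.
- r.close_job(): hands the job in; it is judged then, once.
The state is a dict: "time": time; "joint_positions": joint angles; "dq": joint speeds; "joint_torque": joint torques, N m; "position": TCP position; "tcp_rot": TCP orientation; "wrist_force": force on the tool from outside, world axes, zero at the start; "ft_torque": the same for the moment, N m; "width": finger opening in m; "finger_force": force on a finger pad.
Only numpy, scipy, OpenCV 4.12 (cv2) and the standard library are available. Lean on these libraries where they do the work, as an engineer would, in place of code of your own. Each camera call takes 0.05 s, during which the arm holds its last target. There are 200 camera calls.

## Working session

There is one attempt and no reset: what is moved stays moved. The work goes in short steps, Python scripts to look and compute and a tool call to move; the robot and the scene stay as the last step left them, time stands still between calls to the robot, and variables do not carry over. Pictures are saved under pics/ and viewed, at most 10 in all, crops included, and the job is handed in when it is done.

Besides the shell and the picture viewer there is one more tool, called as name(argument=value, ...) on one line, values as JSON. carry_out: Moves the arm, as the interface text tells. Its arguments: {"type":"object","properties":{"series":{"type":"array","items":{"type":"array","items":{"type":"array","items":{"type":"number"}}}}},"required":["series"]}

```bash
mkdir -p pics; ls; cat > h.py <<'E'
import numpy as np, cv2
from scipy.spatial.transform import Rotation as Ro
from station import r
def ray(name,u,v,st=None):
    p=r.camera_params(name); f=240/np.tan(np.radians(p["vfov"])/2)
    a=np.array([u-p["cx"],v-p["cy"]],float)
    if name=="wrist":
        rr=np.hypot(*a); th=rr/f; d=np.r_[a/max(rr,1e-9)*np.sin(th),np.cos(th)]
        T=np.array(p["tool_from_camera"]); Rt=Ro.from_quat(st["tcp_rot"]).as_matrix()
        return Rt@T[:3,3]+np.array(st["position"]), Rt@T[:3,:3]@d
    R=np.array(p["R"]);t=np.array(p["t"])
    return -R.T@t, R.T@np.r_[a/f,1]
def onplane(name,u,v,z,st=None):
    o,d=ray(name,u,v,st); return o+d*(z-o[2])/d[2]
def tri(a,b):
    (o1,d1),(o2,d2)=a,b; d1=d1/np.linalg.norm(d1); d2=d2/np.linalg.norm(d2)
    s=np.linalg.lstsq(np.c_[d1,-d2],o2-o1,rcond=None)[0]
    p,q=o1+s[0]*d1,o2+s[1]*d2
    return (p+q)/2,np.linalg.norm(p-q)
def depthpt(name,depth,u,v):
    o,d=ray(name,u,v); return o+d*depth[int(v),int(u)]
np.set_printoptions(precision=4,suppress=True)
E
python3 - <<'E'
from h import *
import pickle
D={}
for n in("scene","side","wrist"):
    st=r.read_state(); im,d=r.camera(n); cv2.imwrite(f"pics/{n}0.png",im); np.save(f"{n}0.npy",d)
    p=r.camera_params(n); print(n,p["vfov"],p["cx"],p["cy"],(d>0).mean())
    if n!="wrist": print(-np.array(p["R"]).T@np.array(p["t"]),np.array(p["R"])[2])
    else: print(p["tool_from_camera"])
print(st)
E
```

```text
pics
scene 43.919877921464995 315.28778665709723 240.3541372979085 0.9959928385416666
[1.0842 0.2912 1.1333] [-0.5079 -0.2087 -0.8358]
side 53.953426814847404 328.7551310915152 237.45746749300002 0.996083984375
[-0.0498 -0.6564  0.8044] [ 0.4587  0.6262 -0.6304]
wrist 65.70646984690485 316.7962930464779 239.46721699385088 0.9947330729166667
[[-0.0018 -0.9558 -0.294   0.0747]
 [ 1.     -0.0018 -0.0002 -0.0009]
 [-0.0004 -0.294   0.9558 -0.1169]
 [ 0.      0.      0.      1.    ]]
{'time': 0.1, 'joint_positions': array([-1.2357,  0.6001, -0.0025,  1.6001,  0.0018,  0.9429, -0.0798]), 'dq': array([ 0.0015, -0.004 , -0.0029, -0.0025,  0.0009, -0.0003, -0.0009]), 'joint_torque': array([  0.0046, -77.7996,   1.5695, -25.8628,   0.0126,   0.0055,
        -0.0001]), 'position': array([0.2901, 0.664 , 0.2555]), 'tcp_rot': array([ 0.2044,  0.9789, -0.0007, -0.0001]), 'wrist_force': array([-0.4397,  0.275 ,  0.1344]), 'ft_torque': array([ 0.0293, -0.0437, -0.0001]), 'finger_force': 0.0, 'width': 0.08540329849404363}
```

View pics/scene0.png

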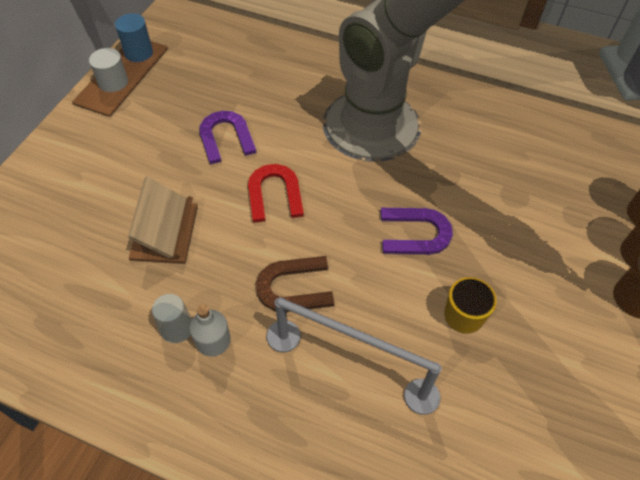

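View pics/side0.png

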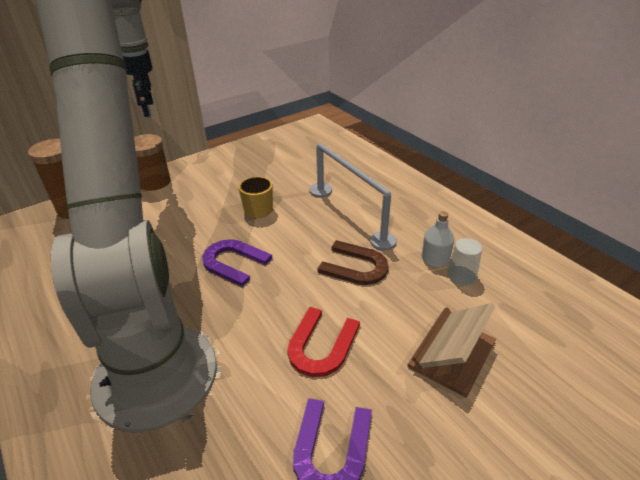

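```bash
python3 - <<'E'
from h import *
print(r.tips_ahead)
for n in("scene","side"):
    im=cv2.imread(f"pics/{n}0.png"); hsv=cv2.cvtColor(im,cv2.COLOR_BGR2HSV); d=np.load(f"{n}0.npy")
    c={"scene":(295,283),"side":(355,262)}[n]
    m=((hsv[...,2]<125)&(hsv[...,1]>70)&((hsv[...,0]<20)|(hsv[...,0]>170))).astype(np.uint8)
    roi=np.zeros_like(m); cv2.circle(roi,c,55,1,-1); m&=roi
    m=cv2.morphologyEx(m,cv2.MORPH_OPEN,np.ones((2,2)))
    k,l,s,_=cv2.connectedComponentsWithStats(m); i=1+np.argmax(s[1:,4]); m=(l==i)
    print(n,s[i])
    v,u=np.nonzero(m); P=np.array([depthpt(n,d,a,b) for a,b in zip(u,v)])
    print("z pct",np.percentile(P[:,2],[5,25,50,75,95]))
    T=P[(P[:,2]>.009)&(P[:,2]<.02)]
    c2=cv2.minAreaRect(T[:,:2].astype(np.float32)*1000); print(c2, cv2.boxPoints(c2)/1000, T.mean(0))
    cv2.imwrite(f"pics/m{n}.png",m.astype(np.uint8)*255)
    # rail bar, posts: gray depth points above counter
    H,W=d.shape; U,V=np.meshgrid(np.arange(W),np.arange(H)); o,_=ray(n,0,0)
    p=r.camera_params(n); f=240/np.tan(np.radians(p["vfov"])/2); R=np.array(p["R"])
    X=o+ (np.stack([(U-p["cx"])/f,(V-p["cy"])/f,np.ones_like(U)],-1)@R)*d[...,None]
    np.save(f"X{n}.npy",X)
# stand, rail points in the scene
X=np.load("Xscene.npy")
def q(l):
    for u,v in l: print((u,v),X[v,u])
q([(283,302),(435,371),(360,335),(150,182),(190,200),(131,238),(172,255),(283,338),(422,397),(172,300),(208,325),(470,300),(275,190)])
E
```

```text
0.025
scene [ 256  257   73   56 1492]
z pct [-0.0007  0.01    0.0127  0.0145  0.0172]
((505.3612365722656, -7.648536682128906), (89.04192352294922, 175.07176208496094), 65.75391387939453) [[ 0.4073 -0.0123]
 [ 0.5669 -0.0842]
 [ 0.6035 -0.003 ]
 [ 0.4438  0.0689]] [ 0.514  -0.0147  0.0134]
side [ 319  242   71   45 1683]Traceback (most recent call last):
  File "<stdin>", line 11, in <module>
  File "h.py", line 21, in depthpt
    o,d=ray(name,u,v); return o+d*depth[int(v),int(u)]
        ~~~^^^^^^^^^^
  File "h.py", line 5, in ray
    p=r.camera_params(name); f=240/np.tan(np.radians(p["vfov"])/2)
ValueError: time passes only in moves, steps and waits
```

```bash
python3 - <<'E'
from h import *
a=cv2.imread("pics/scene0.png"); b=cv2.imread("pics/side0.png")
A=cv2.resize(a[160:400,110:460],None,fx=2.2,fy=2.2,interpolation=cv2.INTER_CUBIC)
cv2.imwrite("pics/crop1.png",A)
E
```

```text
(no output)
```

View pics/crop1.png

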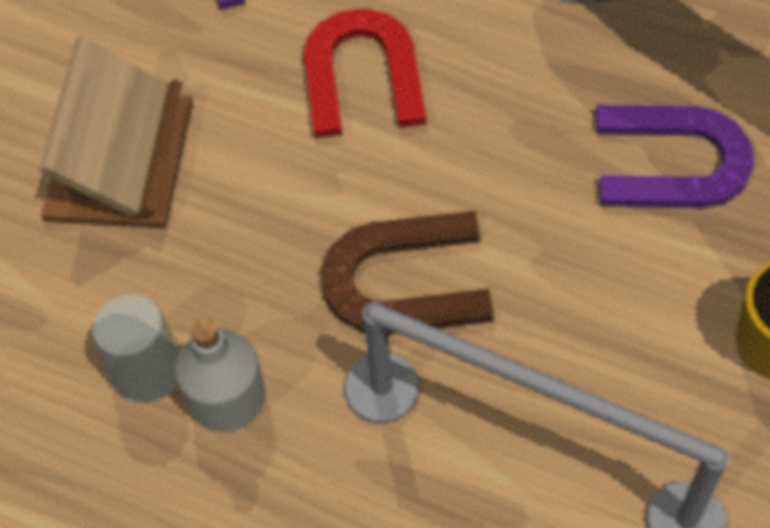

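```bash
python3 - <<'E'
import re
s=open("h.py").read()
s=s.replace('p=r.camera_params(name); f=','p=CP(name); f=').replace("def ray","C={}\ndef CP(n):\n    if n not in C: C[n]=r.camera_params(n)\n    return C[n]\ndef cloud(n,d):\n    p=CP(n); f=240/np.tan(np.radians(p['vfov'])/2); U,V=np.meshgrid(np.arange(640),np.arange(480)); R=np.array(p['R'])\n    return -R.T@np.array(p['t'])+(np.stack([(U-p['cx'])/f,(V-p['cy'])/f,np.ones(U.shape)],-1)@R)*d[...,None]\ndef ray",1)
open("h.py","w").write(s)
E
cat > a.py <<'E'
from h import *
for n in("scene","side"):
    im=cv2.imread(f"pics/{n}0.png"); hsv=cv2.cvtColor(im,cv2.COLOR_BGR2HSV); X=cloud(n,np.load(f"{n}0.npy"))
    c={"scene":(295,283),"side":(355,262)}[n]
    roi=np.zeros((480,640),np.uint8); cv2.circle(roi,c,55,1,-1)
    m=(hsv[...,2]<130)&(hsv[...,1]>70)&((hsv[...,0]<20)|(hsv[...,0]>170))&(roi>0)&(X[...,2]>.008)&(X[...,2]<.022)
    k,l,s,_=cv2.connectedComponentsWithStats(m.astype(np.uint8)); m=l==1+np.argmax(s[1:,4])
    # top-face pixels -> rays on z=14mm
    v,u=np.nonzero(m); T=np.array([onplane(n,a,b,.014) for a,b in zip(u,v)])
    B=cv2.minAreaRect(T[:,:2].astype(np.float32)*1000)
    print(n,"depth z",np.median(X[m][:,2]),"mean",T.mean(0),"rect",B,"\n",cv2.boxPoints(B))
    # elevated things
    Z=X[...,2]
    rail=(Z>.13)&(Z<.18)&(hsv[...,1]<60)&(X[...,0]>.3)&(X[...,0]<.95)&(abs(X[...,1])<.35)
    P=X[rail]; print("bar n",len(P)); 
    if len(P)>20:
        vx,vy,x0,y0=cv2.fitLine(P[:,:2].astype(np.float32),cv2.DIST_HUBER,0,.01,.01).ravel(); s=(P[:,:2]-[x0,y0])@[vx,vy]
        print(" dir",vx,vy,"ends",[x0,y0]+np.outer(np.percentile(s,[1,50,99]),[vx,vy]),"z",np.percentile(P[:,2],[5,50,95]))
    c={"scene":(160,225),"side":(455,345)}[n]
    roi[:]=0; cv2.circle(roi,c,60,1,-1)
    b=(roi>0)&(Z>.02)&(Z<.135)&(hsv[...,2]>95)
    P=X[b]
    # plane fit (robust)
    w=np.ones(len(P),bool)
    for _ in range(8):
        q=P[w].mean(0); nn=np.linalg.svd(P[w]-q)[2][2]; nn*=np.sign(nn[2]); e=(P-q)@nn; w=abs(e)<max(.003,1.5*np.median(abs(e)))
    print(" board n",w.sum(),len(P),"normal",nn,"c",q,"zrange",np.percentile(P[w][:,2],[1,99]))
    np.save(f"board_{n}.npy",P[w])
    up=np.array([0,0,1])-nn*nn[2]; up/=np.linalg.norm(up); ac=np.cross(up,nn)
    s=(P[w]-q)@up; t=(P[w]-q)@ac; R=cv2.minAreaRect(np.c_[t,s].astype(np.float32)*1000); print(" board rect(mm across,up)",R, "yaw of rise",np.degrees(np.arctan2(up[1],up[0])))
    for a in(1,99):
        pass
    print(" mid across, low/high:",[q+up*np.percentile(s,k)+ac*(np.percentile(t,1)+np.percentile(t,99))/2 for k in(1,99)])
E
python3 a.py
```

```text
scene depth z 0.013334244999661737 mean [ 0.5117 -0.0147  0.014 ] rect ((503.9775390625, -7.9326019287109375), (92.6860580444336, 177.519775390625), 65.15226745605469) 
 [[403.9606 -12.6879]
 [565.0471 -87.2832]
 [603.9944  -3.1773]
 [442.908   71.418 ]]
bar n 1636
 dir 0.036648843 0.9993282 ends [[0.6424 0.034 ]
 [0.6484 0.1978]
 [0.6538 0.3458]] z [0.1468 0.1607 0.1646]
 board n 2458 3299 normal [-0.2329  0.6632  0.7113] c [ 0.5133 -0.3156  0.0674] zrange [0.0293 0.1037]
 board rect(mm across,up) ((2.7282943725585938, -1.1675987243652344), (108.52098083496094, 164.26478576660156), 89.75811004638672) yaw of rise -70.65094398426878
 mid across, low/high: [array([ 0.4984, -0.2799,  0.0293]), array([ 0.5233, -0.3507,  0.1035])]
side depth z 0.014758321883608594 mean [0.519 0.005 0.014] rect ((519.8770141601562, 8.939910888671875), (128.1184844970703, 161.22181701660156), 31.244430541992188) 
 [[423.2967  44.6323]
 [506.9208 -93.2063]
 [616.4573 -26.7525]
 [532.8332 111.0861]]
bar n 578
 dir 0.039142217 0.99923366 ends [[0.6327 0.03  ]
 [0.6377 0.1588]
 [0.6448 0.3388]] z [0.1371 0.1608 0.165 ]
 board n 2192 2948 normal [-0.2315  0.6622  0.7127] c [ 0.5034 -0.319   0.0695] zrange [0.0303 0.1053]
 board rect(mm across,up) ((-5.935844421386719, -2.8302001953125), (163.7738800048828, 109.95231628417969), 0.10689903795719147) yaw of rise -70.73234511240655
 mid across, low/high: [array([ 0.4952, -0.2795,  0.0301]), array([ 0.5204, -0.3516,  0.1053])]
```

carry_out(series=[[[0.0854,-0.033,-0.0365,-0.004,0],[0.0854,-0.033,-0.0365,-0.004,0],[0.0854,-0.033,-0.0365,-0.004,0],[0.0854,-0.033,-0.0365,-0.004,0],[0.0854,-0.033,-0.0365,-0.004,0],[0.0854,-0.033,-0.0365,-0.004,0],[0.0854,-0.033,-0.0365,-0.004,0],[0.0854,-0.033,-0.0365,-0.004,0],[0.0854,-0.033,-0.0365,-0.004,0],[0.0854,-0.033,-0.0365,-0.004,0],[0.0854,-0.033,-0.0365,-0.004,0],[0.0854,-0.033,-0.0365,-0.004,0]]])

```text
time: 1.35
position: [0.478, 0.1025, 0.3046]
tcp_rot: [0.204, 0.979, 0.0, 0.0]
wrist_force: [0.7, 0.5, -0.2]
width: 0.085
finger_force: 0.0
```

carry_out(series=[[[0.0854,-0.035,-0.035,0,0],[0.0854,0,0,0,7],[0.0854,0,0,0,7],[0.0854,0,0,0,7],[0.0854,0,0,0,7],[0.0854,0,0,0,7],[0.0854,0,0,0,0],[0.0854,0,0,0,0],[0.0854,0,0,0,0]]])

```text
time: 2.25
position: [0.4958, 0.0585, 0.3043]
tcp_rot: [0.488, 0.873, -0.0, -0.0]
wrist_force: [0.6, -0.5, 0.3]
width: 0.0852
finger_force: 0.0
```

```bash
python3 - <<'E'
from h import *
import pickle
st=r.read_state(); im,d=r.camera("wrist"); cv2.imwrite("pics/w1.png",im); np.save("w1.npy",d); pickle.dump(st,open("w1.pkl","wb"))
print(st["time"],st["position"],Ro.from_quat(st["tcp_rot"]).as_matrix())
E
```

```text
2.25 [0.4958 0.0585 0.3043] [[-0.5236  0.852  -0.    ]
 [ 0.852   0.5236  0.    ]
 [ 0.     -0.     -1.    ]]
```

View pics/w1.png

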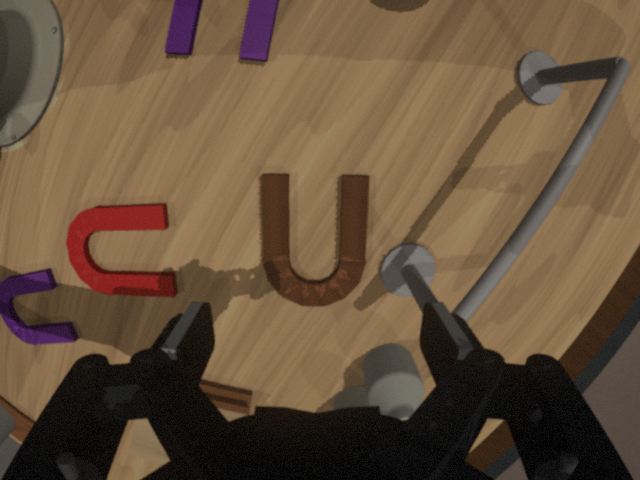

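```bash
cat > w.py <<'E'
from h import *
import pickle
st=pickle.load(open("w1.pkl","rb")); im=cv2.imread("pics/w1.png"); d=np.load("w1.npy"); hsv=cv2.cvtColor(im,cv2.COLOR_BGR2HSV)
m=((hsv[...,2]<120)&(hsv[...,1]>80)&((hsv[...,0]<20)|(hsv[...,0]>170))).astype(np.uint8)
m[:, :245]=0; m[:, 385:]=0; m[:160]=0; m[320:]=0
m=cv2.morphologyEx(m,cv2.MORPH_OPEN,np.ones((3,3)))
k,l,s,c=cv2.connectedComponentsWithStats(m); i=1+np.argmax(s[1:,4]); m=l==i; print(s[i])
v,u=np.nonzero(m); T=np.array([onplane("wrist",a,b,.014,st) for a,b in zip(u,v)])
R=Ro.from_quat(st["tcp_rot"]).as_matrix()
L=(T-st["position"])@R   # tool axes
print("tool-frame bounds x,y",np.percentile(L[:,0],[.5,99.5]),np.percentile(L[:,1],[.5,99.5]))
g=L[(L[:,0]>L[:,0].min()+.07)]
gm=np.median(L[:,1]); 
for nm,q in(("left",g[g[:,1]<gm-.0]),("right",g[g[:,1]>gm])):
    # per-x centre and width
    xs=np.linspace(q[:,0].min()+.005,q[:,0].max()-.005,12); cc=[];ww=[]
    for x in xs:
        y=q[abs(q[:,0]-x)<.002][:,1]; cc.append((y.min()+y.max())/2); ww.append(np.ptp(y))
    a=np.polyfit(xs,cc,1); print(nm,"slope deg",np.degrees(np.arctan(a[0])),"y at mid",np.polyval(a,xs.mean()),"width",np.median(ww),"xrange",q[:,0].min(),q[:,0].max())
B=cv2.minAreaRect((T[:,:2]*1000).astype(np.float32)); print(B)
# leg-end corners for triangulation with side view
print("leg end centres world", [st["position"]+R@np.array([L[:,0].max(),y,.29]) for y in(-.045,.045)])
# depth-based height
p=CP("wrist"); f=240/np.tan(np.radians(p["vfov"])/2); Tc=np.array(p["tool_from_camera"])
a=np.stack([u-p["cx"],v-p["cy"]],-1); rr=np.hypot(*a.T); th=rr/f
dz=d[v,u]; P=np.c_[a/rr[:,None]*np.tan(th)[:,None]*dz[:,None],dz]; W=(P@Tc[:3,:3].T+Tc[:3,3])@R.T+st["position"]; print("z depth",np.percentile(W[:,2],[5,50,95]))
E
python3 w.py
```

```text
[ 245  173  129  134 9320]
tool-frame bounds x,y [-0.1341  0.0246] [-0.0857  0.0578]
left slope deg 0.9244432795092726 y at mid -0.0487108306975326 width 0.033404771740089184 xrange -0.06607605895804608 0.026051582332084423
right slope deg 0.251373633216926 y at mid 0.039485061166264115 width 0.03637015608599348 xrange -0.06627830115744186 0.024628060047443792
((514.2852783203125, 8.585540771484375), (142.3105926513672, 167.5481719970703), 24.751379013061523)
leg end centres world [array([0.4438, 0.0571, 0.0143]), array([0.5205, 0.1043, 0.0143])]
z depth [-0.0012  0.013   0.0145]
```

carry_out(series=[[[0.05,-0.0365,-0.0245,0,0],[0.05,-0.0365,-0.0245,0,0],[0.05,0,0,0.04,0],[0.05,0,0,0.04,0],[0.05,0,0,0.04,0],[0.05,0,0,0.04,0],[0.05,0,0,0.04,0],[0.05,0,0,0.04,0],[0.05,0,0,0.025,0],[0.05,0,0,0.0,0],[0.05,0,0,0,0]]])

```text
time: 3.4
position: [0.492, -0.0297, 0.0394]
tcp_rot: [0.489, 0.872, -0.0, -0.001]
wrist_force: [0.0, 0.5, 0.2]
width: 0.0499
finger_force: 0.0
```

```bash
python3 - <<'E'
from h import *
import pickle
st=r.read_state(); im,d=r.camera("wrist"); cv2.imwrite("pics/w2.png",im); np.save("w2.npy",d); pickle.dump(st,open("w2.pkl","wb"))
print(st["time"],st["position"],st["width"],st["wrist_force"])
E
```

```text
3.4 [ 0.492  -0.0297  0.0394] 0.0499065061393964 [0.0406 0.4825 0.2029]
```

View pics/w2.png

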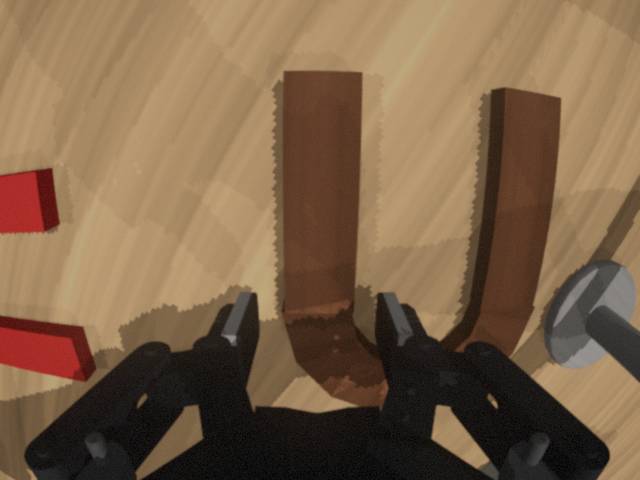

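carry_out(series=[[[0.05,0,0,0.006,0],[0.05,0,0,0.006,0],[0.05,0,0,0,0],[0.02,0,0,0,0],[0.02,0,0,0,0],[0.02,0,0,0,0],[0.02,0,0,0,0],[0.02,0,0,0,0],[0.02,0,0,0,0],[0.02,0,0,0,0]]])

```text
time: 4.45
position: [0.4923, -0.0293, 0.0279]
tcp_rot: [0.489, 0.872, 0.0, 0.0]
wrist_force: [-0.4, 1.2, 6.3]
width: 0.0288
finger_force: 58.2
```

carry_out(series=[[[0.02,0,0,-0.005,0],[0.02,0,0,-0.04,0],[0.02,0,0,-0.045,0],[0.02,0,0,-0.045,0],[0.02,0,0,-0.045,0],[0.02,0,0,-0.03,-8],[0.02,0,0,0,-8],[0.02,0,0,0,-8],[0.02,0,0,0,-8],[0.02,0,0,0,-8],[0.02,0,0,0,-8],[0.02,0,0,0,-8]]])

```text
time: 5.65
position: [0.4915, -0.0295, 0.2375]
tcp_rot: [0.02, 1.0, -0.0, -0.0]
wrist_force: [1.3, -0.4, -0.7]
width: 0.0286
finger_force: 59.5
```

```bash
cat > snap.py <<'E'
from h import *
import pickle,sys
k=sys.argv[1]
for n in sys.argv[2:]:
    st=r.read_state(); im,d=r.camera(n); cv2.imwrite(f"pics/{n}{k}.png",im); np.save(f"{n}{k}.npy",d); pickle.dump(st,open(f"{n}{k}.pkl","wb"))
R=Ro.from_quat(st["tcp_rot"]).as_matrix()
print(st["time"],st["position"],"yaw y",np.degrees(np.arctan2(R[1,1],R[0,1])),"w",st["width"],st["wrist_force"],st["ft_torque"],st["finger_force"])
E
python3 snap.py 2 scene side; python3 - <<'E'
from h import *
for n,(u0,v0) in {"scene":(160,150),"side":(220,100)}.items():
    pass
a=cv2.imread("pics/scene2.png")[120:420,140:540]; b=cv2.imread("pics/side2.png")[50:350,160:560]
cv2.imwrite("pics/v2.png",np.hstack([a,b]))
E
```

```text
5.7 [ 0.4915 -0.0296  0.2375] yaw y 88.19043079154795 w 0.02872435652309619 [ 0.2827 -0.2725 -1.4729] [-0.0594 -0.0136 -0.0147] 59.42883247509599
```

View pics/v2.png

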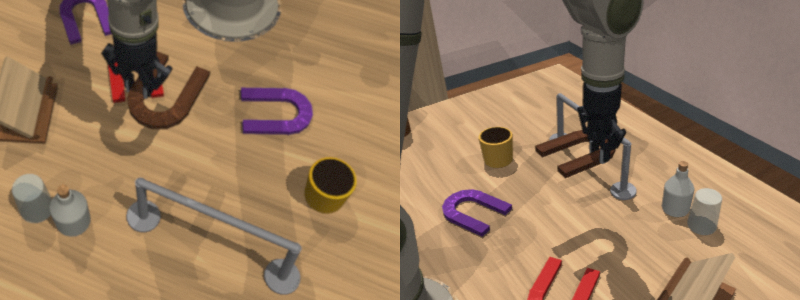

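carry_out(series=[[[0.02,-0.0193,0.0355,0,0],[0.02,-0.0193,0.0355,0,0],[0.02,-0.0193,0.0355,0,0],[0.02,-0.0193,0.0355,0,0],[0.02,-0.0193,0.0355,0,0],[0.02,0,0,0.015,0],[0.02,0,0,0.0175,0],[0.02,0,0,0,0],[0.02,0,0,0,0],[0.02,0,0,0,0]]])

```text
time: 6.75
position: [0.5968, 0.1433, 0.2057]
tcp_rot: [0.024, 1.0, 0.0, 0.001]
wrist_force: [-0.4, 0.7, -1.7]
width: 0.0285
finger_force: 59.5
```

carry_out(series=[[[0.02,0,0,0.004,0],[0.02,0,0,0.004,0],[0.02,0,0,0.004,0],[0.02,0,0,0.004,0],[0.02,0,0,0.004,0],[0.02,0,0,0.003,0],[0.02,0,0,0,0]]])

```text
time: 7.45
position: [0.5958, 0.1437, 0.1816]
tcp_rot: [0.022, 1.0, -0.0, -0.001]
wrist_force: [-3.8, -0.2, 4.4]
width: 0.029
finger_force: 59.7
```

carry_out(series=[[[0.02,0,0,0.004,0],[0.02,0,0,0.004,0],[0.02,0,0,0.004,0],[0.02,-0.001,0,0.004,0],[0.02,-0.001,0,0.004,0],[0.02,-0.001,0,0.004,0],[0.02,-0.001,0,0.004,0],[0.02,0,0,0.001,0],[0.02,0,0,0,0]]])

```text
time: 8.35
position: [0.5998, 0.1435, 0.1527]
tcp_rot: [0.022, 1.0, -0.0, -0.001]
wrist_force: [-5.8, 0.2, 5.3]
width: 0.0282
finger_force: 60.1
```

```bash
python3 snap.py 3 scene side wrist; python3 - <<'E'
from h import *
a=cv2.imread("pics/scene3.png")[180:400,230:430]; b=cv2.imread("pics/side3.png")[100:320,260:460]
cv2.imwrite("pics/v3.png",cv2.resize(np.hstack([a,b]),None,fx=2,fy=2))
E
```

```text
8.45 [0.5997 0.1435 0.1528] yaw y 87.42941192072772 w 0.028171419496140326 [-5.8462  1.0603  4.5924] [0.1646 0.68   0.1416] 60.1277815434878
```

View pics/v3.png

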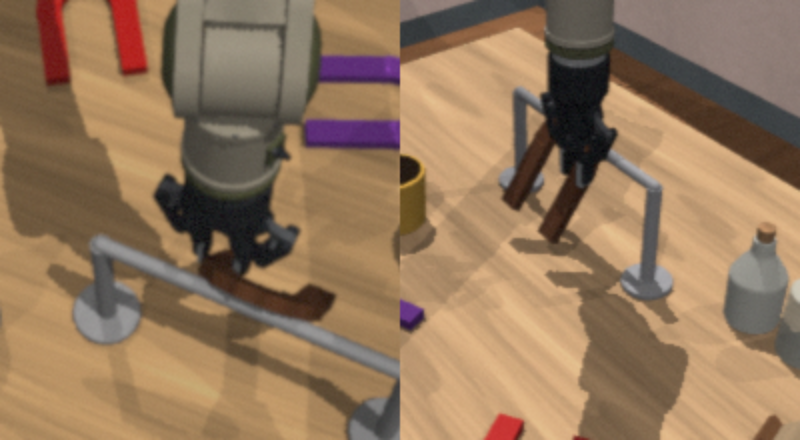

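```bash
cat > pl.py <<'E'
from h import *
import sys
def fit(n,k,box,c,rad=45):
    im=cv2.imread(f"pics/{n}{k}.png"); hsv=cv2.cvtColor(im,cv2.COLOR_BGR2HSV); X=cloud(n,np.load(f"{n}{k}.npy"))
    m=(hsv[...,1]>70)&(hsv[...,2]<130)&((hsv[...,0]<18)|(hsv[...,0]>172))
    for i,(a,b) in enumerate(box): m&=(X[...,i]>a)&(X[...,i]<b)
    m=cv2.erode(m.astype(np.uint8),np.ones((2,2)))>0
    P=X[m]; w=np.ones(len(P),bool)
    for _ in range(12):
        q=P[w].mean(0); nn=np.linalg.svd(P[w]-q)[2][2]; nn*=np.sign(nn[2]+1e-9); e=(P-q)@nn; w=abs(e)<max(.002,1.5*np.median(abs(e)))
    up=np.array([0,0,1])-nn*nn[2]; up/=np.linalg.norm(up); ac=np.cross(up,nn); s=(P[w]-q)@up; t=(P[w]-q)@ac
    print(n,k,"n",w.sum(),len(P),"normal",nn,"tilt deg",np.degrees(np.arccos(nn[2])),"rise yaw",np.degrees(np.arctan2(up[1],up[0])))
    print("  low/high mid",*[q+up*np.percentile(s,j)+ac*(t.min()+t.max())/2 for j in(1,99)],"across",np.ptp(t),"z",P[w][:,2].min(),P[w][:,2].max())
    return q,nn,P[w]
E
python3 - <<'E'
from pl import *
B=[(.45,.70),(.05,.30),(.04,.22)]
fit("side",3,B,0); fit("scene",3,B,0)
E
```

```text
side 3 n 447 705 normal [-0.8249  0.033   0.5643] tilt deg 55.64647401630785 rise yaw -2.2931142868247254
  low/high mid [0.5518 0.1896 0.0594] [0.6159 0.1871 0.1533] across 0.11880015139461349 z 0.057107793150698694 0.16470022485699964
scene 3 n 425 800 normal [-0.8235  0.0287  0.5665] tilt deg 55.49157969464069 rise yaw -1.998205663064352
  low/high mid [0.5604 0.1939 0.0692] [0.6424 0.191  0.1886] across 0.11724574048992564 z 0.06220400871366483 0.18952950838927718
```

```bash
python3 - <<'E'
from pl import *
q,n,P=fit("side",2,[(.3,.65),(-.12,.12),(.17,.26)],0)
# along trivet x axis = dir yaw -1.8
e=np.array([np.cos(np.radians(-1.8)),np.sin(np.radians(-1.8))]); l=np.array([-e[1],e[0]])
d=(P[:,:2]-[.4915,-.0295]); s=d@e; t=d@l
print("s",np.percentile(s,[0,.5,1,99]),"t",np.percentile(t,[0,1,99,100]),"z",np.median(P[:,2]))
h=fit("side",3,[(.45,.70),(.05,.30),(.04,.22)],0)[2]
q,n=h.mean(0),np.array([-.8249,.033,.5643]); up=np.array([0,0,1])-n*n[2]; up/=np.linalg.norm(up); ac=np.cross(up,n)
s=(h-q)@up; t=(h-q)@ac
for lo,hi in((-1,0),(0,1)):
    m=(t>np.median(t))==(lo==0); i=np.argsort(s[m])[:8]; print(h[m][i].mean(0), s[m].min(), t[m].min(),t[m].max())
E
```

```text
side 2 n 698 1139 normal [ 0.0113 -0.003   0.9999] tilt deg 0.6698747338855215 rise yaw 165.11918209252568
  low/high mid [0.5048 0.0024 0.2243] [0.3905 0.0328 0.2257] across 0.13517270613177812 z 0.22208673089154884 0.2274422657113102
s [-0.1001 -0.0982 -0.0976  0.0223] t [-0.0158 -0.0135  0.1015  0.1037] z 0.22506443703470036
side 3 n 447 705 normal [-0.8249  0.033   0.5643] tilt deg 55.64647401630785 rise yaw -2.2931142868247254
  low/high mid [0.5518 0.1896 0.0594] [0.6159 0.1871 0.1533] across 0.11880015139461349 z 0.057107793150698694 0.16470022485699964
[0.5547 0.2333 0.0603] -0.05120010860389668 -0.05728570103512722 -0.02971018400406385
[0.5506 0.1435 0.0599] -0.05216990150714246 -0.029381535887329183 0.06151327400838499
```

carry_out(series=[[[0.02,0,0,-0.03,0],[0.02,0,0,-0.045,0],[0.02,0,0,-0.045,0],[0.02,0.0264,-0.036,0,0],[0.02,0.0264,-0.036,0,0],[0.02,0.0264,-0.036,0,0],[0.02,0.0264,-0.036,0,0],[0.02,0.0264,-0.036,0,0],[0.02,0,0,0,8.5],[0.02,0,0,0,8.5],[0.02,0,0,0,8.5],[0.02,0,0,0,8.5]]])

```text
time: 9.7
position: [0.4607, -0.0308, 0.2728]
tcp_rot: [0.317, 0.948, 0.0, 0.0]
wrist_force: [0.1, 0.4, -1.4]
width: 0.0282
finger_force: 59.2
```

carry_out(series=[[[0.02,0,0,0,8.5],[0.02,0,0,0,8.5],[0.02,0,0,0,8.5],[0.02,0,0,0.03,8.5],[0.02,0,0,0.045,0],[0.02,0,0,0.045,0],[0.02,0,0,0.04,0],[0.02,0,0,0,0],[0.02,0,0,0,0]]])

```text
time: 10.6
position: [0.4604, -0.0309, 0.1128]
tcp_rot: [0.578, 0.816, -0.001, -0.001]
wrist_force: [0.8, 0.0, 0.0]
width: 0.0285
finger_force: 59.8
```

```bash
python3 snap.py 4 side wrist; python3 - <<'E'
from pl import *
fit("side",4,[(.38,.65),(-.2,.2),(.008,.17)],0)
E
```

```text
10.65 [ 0.4611 -0.0308  0.1139] yaw y 19.371044545278238 w 0.028261644982757676 [-0.1288 -0.645  -1.6777] [ 0.0136  0.0755 -0.0166] 59.83151219319552
side 4 n 345 567 normal [-0.839   0.162   0.5194] tilt deg 58.705668536998395 rise yaw -10.93153387533884
  low/high mid [ 0.3999 -0.0706  0.0113] [ 0.4779 -0.0857  0.142 ] across 0.17997136541692194 z 0.008566724781371327 0.14295308748179614
```

```bash
python3 - <<'E'
from pl import *
X=cloud("scene",np.load("scene0.npy"))
for p in [(275,170),(258,216),(297,212),(253,195),(172,300),(160,318),(186,320),(204,310),(229,335),(196,335)]: print(p,X[p[1],p[0]])
im=cv2.imread("pics/side4.png"); hsv=cv2.cvtColor(im,cv2.COLOR_BGR2HSV); X=cloud("side",np.load("side4.npy"))
m=(hsv[...,1]>70)&(hsv[...,1]<200)&(hsv[...,2]<130)&(hsv[...,0]<18)
for i,(a,b) in enumerate([(.40,.60),(-.16,.16),(.018,.17)]): m&=(X[...,i]>a)&(X[...,i]<b)
k,l,s,c=cv2.connectedComponentsWithStats(m.astype(np.uint8))
for i in range(1,k):
    if s[i,4]>40: P=X[l==i]; print(s[i],P.min(0),P.max(0),np.median(hsv[l==i],0))
E
```

```text
(275, 170) [ 0.2508 -0.1597  0.0106]
(258, 216) [ 0.3935 -0.1364  0.0135]
(297, 212) [ 0.3475 -0.0582  0.0133]
(253, 195) [ 0.3428 -0.1742  0.0132]
(172, 300) [ 0.6905 -0.1729  0.0921]
(160, 318) [ 0.7334 -0.1741  0.0925]
(186, 320) [ 0.7054 -0.14    0.0577]
(204, 310) [ 0.7024 -0.0876  0.1372]
(229, 335) [ 0.6909 -0.0553  0.03  ]
(196, 335) [ 0.7324 -0.0989  0.077 ]
[323 229  61  48 623] [ 0.4012 -0.0716  0.0186] [0.559  0.0341 0.1676] [ 11. 136.  62.]
```

```bash
cat > fitu.py <<'E'
from pl import *
import pickle,sys
# brown points of view n,k near tool; report plane and leg ends relative to the TCP in (u=-toolx, v=tooly, z)
def rel(n,k,lo=.004):
    st=pickle.load(open(f"{n}{k}.pkl","rb")); R=Ro.from_quat(st["tcp_rot"]).as_matrix()
    im=cv2.imread(f"pics/{n}{k}.png"); hsv=cv2.cvtColor(im,cv2.COLOR_BGR2HSV); X=cloud(n,np.load(f"{n}{k}.npy"))
    D=(X-st["position"])@R; D=np.stack([-D[...,0],D[...,1],-D[...,2]],-1)
    m=(hsv[...,1]>90)&(hsv[...,1]<200)&(hsv[...,2]<130)&(hsv[...,0]<18)&(X[...,2]>lo)
    for i,(a,b) in enumerate([(-.12,.06),(-.025,.11),(-.14,.03)]): m&=(D[...,i]>a)&(D[...,i]<b)
    k_,l,s,c=cv2.connectedComponentsWithStats(m.astype(np.uint8)); m=l==1+np.argmax(s[1:,4])
    m=cv2.erode(m.astype(np.uint8),np.ones((2,2)))>0
    P=D[m]; best=None; rng=np.random.default_rng(0)
    for _ in range(400):
        a=P[rng.choice(len(P),3,False)]; nn=np.cross(a[1]-a[0],a[2]-a[0]); 
        if np.linalg.norm(nn)<1e-5: continue
        nn/=np.linalg.norm(nn); w=abs((P-a[0])@nn)<.002
        if best is None or w.sum()>best.sum(): best=w
    w=best
    for _ in range(3):
        q=P[w].mean(0); nn=np.linalg.svd(P[w]-q)[2][2]; nn*=np.sign(nn[2]); w=abs((P-q)@nn)<.0025
    up=np.array([0,0,1])-nn*nn[2]; up/=np.linalg.norm(up); s=(P[w]-q)@up
    print(n,k,"inl",w.sum(),len(P),"n(u,v,z)",nn,"tilt",np.degrees(np.arccos(nn[2])),"v range",P[w][:,1].min(),P[w][:,1].max())
    for nm,mm in(("grip leg",P[w][:,1]<.02),("far leg",P[w][:,1]>.07)):
        if mm.sum()>10:
            o=np.argsort(s[mm]); print("  ",nm,"low",P[w][mm][o[:6]].mean(0),"high",P[w][mm][o[-6:]].mean(0))
    return P[w]
if __name__=="__main__": rel(sys.argv[1],sys.argv[2])
E
python3 fitu.py side 4; python3 fitu.py side 3
```

```text
side 4 inl 162 414 n(u,v,z) [-0.7898 -0.0274  0.6127] tilt 52.21246190643931 v range -0.01673721710269988 0.0848326459774474
   grip leg low [-0.0488 -0.0147 -0.0879] high [0.0382 0.0127 0.0249]
   far leg low [-0.0155  0.0765 -0.0407] high [0.0264 0.0761 0.0115]
side 3 inl 219 350 n(u,v,z) [-0.8273  0.0169  0.5615] tilt 55.838128660688476 v range 0.07361142540916724 0.10199235416309757
   far leg low [-0.0489  0.0866 -0.0928] high [0.0145 0.095  0.0011]
```

carry_out(series=[[[0.02,0,0,0.005,0],[0.02,0,0,0.005,0],[0.02,0,0,0.003,0],[0.02,0,0,0.003,0],[0.02,0,0,0.0025,0],[0.02,0,0,0,0]]])

```text
time: 11.3
position: [0.4611, -0.0307, 0.0943]
tcp_rot: [0.578, 0.816, 0.0, 0.001]
wrist_force: [1.6, -0.8, 3.3]
width: 0.028
finger_force: 60.5
```

```bash
python3 snap.py 5 side scene; python3 fitu.py side 5; python3 fitu.py scene 5
```

```text
11.35 [ 0.4611 -0.0306  0.0944] yaw y 19.374409983705196 w 0.028096085752461333 [ 0.1185 -1.9495  3.3078] [ 0.1283 -0.5711 -0.1165] 60.53320421956414
side 5 inl 209 449 n(u,v,z) [-0.69    0.0261  0.7233] tilt 43.672759343676155 v range -0.013899132782587004 0.09124986764964771
   grip leg low [ 0.0099 -0.0016 -0.0072] high [0.044  0.0169 0.0232]
   far leg low [-0.0174  0.0859 -0.0377] high [0.0399 0.0755 0.0179]
scene 5 inl 928 1290 n(u,v,z) [-0.6968  0.0288  0.7167] tilt 44.21819845901985 v range -0.004580079314332465 0.10942118617492189
   grip leg low [0.0214 0.0063 0.0003] high [0.0418 0.0171 0.02  ]
   far leg low [-0.0627  0.0957 -0.0855] high [0.0452 0.073  0.0198]
```

carry_out(series=[[[0.02,0,0,-0.02,0],[0.02,0,0,-0.0425,0],[0.02,0,0,-0.043,0],[0.02,-0.0428,-0.0134,0,0],[0.02,-0.0428,-0.0134,0,0],[0.02,-0.0428,-0.0134,0,0],[0.02,-0.0428,-0.0134,0,0],[0.02,-0.0428,-0.0134,0,0],[0.02,-0.0428,-0.0134,0,0],[0.02,-0.0428,-0.0134,0,0],[0.02,0,0,0,0],[0.02,0,0,0,0]]])

```text
time: 12.6
position: [0.4705, -0.3446, 0.199]
tcp_rot: [0.579, 0.816, -0.0, -0.001]
wrist_force: [-0.2, 1.3, -1.9]
width: 0.0281
finger_force: 60.2
```

carry_out(series=[[[0.02,0,0,0.03,0],[0.02,0,0,0.025,0],[0.02,0,0,0.01,0],[0.02,0,0,0,0],[0.02,0,0,0,0]]])

```text
time: 13.1
position: [0.4718, -0.3435, 0.1353]
tcp_rot: [0.577, 0.816, 0.0, -0.0]
wrist_force: [0.2, 0.5, -0.1]
width: 0.0285
finger_force: 60.0
```

```bash
python3 snap.py 6 side scene; python3 fitu.py side 6; python3 fitu.py scene 6; python3 - <<'E'
from h import *
a=cv2.imread("pics/scene6.png")[110:330,60:280]; b=cv2.imread("pics/side6.png")[200:420,350:570]
cv2.imwrite("pics/v6.png",cv2.resize(np.hstack([a,b]),None,fx=1.8,fy=1.8))
E
```

```text
13.15 [ 0.4719 -0.3437  0.1356] yaw y 19.44863673526994 w 0.028494205758289117 [-0.6446 -0.3221 -1.8906] [-0.029   0.0289  0.0026] 60.04743873607367
side 6 inl 890 1914 n(u,v,z) [-0.0016 -0.0003  1.    ] tilt 0.09062413491829768 v range -0.024808252070984707 0.10768739561173338
   grip leg low [-0.0309 -0.0218 -0.1229] high [ 0.0501  0.014  -0.1227]
   far leg low [ 0.0237  0.0775 -0.1227] high [ 0.0499  0.0942 -0.1225]
scene 6 inl 1173 2309 n(u,v,z) [-0.7363  0.0319  0.6759] tilt 47.47387829988205 v range -0.012414664826129067 0.10933096233739475
   grip leg low [-0.0638  0.0081 -0.0901] high [0.0305 0.012  0.0122]
   far leg low [-0.0657  0.0946 -0.0983] high [0.0434 0.0735 0.0226]
```

View pics/v6.png

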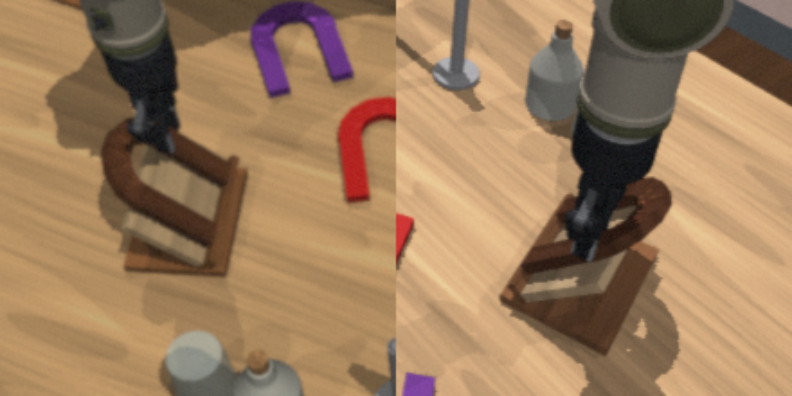

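carry_out(series=[[[0.02,0,0,0.004,0],[0.02,0,0,0.003,0],[0.02,0,0,0.002,0],[0.02,0,0,0,0]]])

```text
time: 13.6
position: [0.473, -0.3467, 0.1272]
tcp_rot: [0.578, 0.816, -0.0, 0.003]
wrist_force: [1.9, -4.2, 8.9]
width: 0.0281
finger_force: 60.0
```

carry_out(series=[[[0.02,0,0,0.0015,0],[0.02,0,0,0,0]]])

```text
time: 13.8
position: [0.4735, -0.3476, 0.1262]
tcp_rot: [0.579, 0.816, -0.001, 0.004]
wrist_force: [1.3, -6.8, 11.1]
width: 0.0284
finger_force: 62.4
```

```bash
python3 snap.py 7 side scene; python3 fitu.py scene 7
```

```text
13.85 [ 0.4735 -0.3476  0.1262] yaw y 19.299963498921873 w 0.02806390025926547 [ 0.7746 -6.3175 10.1263] [-1.4424 -0.3867 -0.0643] 62.34735211283265
scene 7 inl 1269 2258 n(u,v,z) [-0.6971  0.0143  0.7168] tilt 44.20837324424788 v range -0.019496141688122012 0.10960779622844906
   grip leg low [-0.072   0.0057 -0.0919] high [0.0386 0.0175 0.0171]
   far leg low [-0.0715  0.0881 -0.0928] high [0.0433 0.0742 0.0207]
```

carry_out(series=[[[0.03,0,0,0,0],[0.034,0,0,0,0],[0.04,0,0,0,0],[0.045,0,0,0,0],[0.05,0,0,0,0],[0.05,0,0,0,0]]])

```text
time: 14.5
position: [0.4715, -0.3439, 0.1241]
tcp_rot: [0.578, 0.816, 0.0, -0.0]
wrist_force: [-0.9, -0.1, 0.6]
width: 0.0499
finger_force: 0.0
```

carry_out(series=[[[0.05,0,0,-0.01,0],[0.05,0,0,-0.03,0],[0.05,0,0,-0.04,0],[0.05,0,0,-0.045,0],[0.05,0,0,-0.045,0],[0.05,0.05,0,0,0],[0.05,0.05,0,0,0],[0.05,0.05,0,0,0],[0.05,0,0,0,0],[0.05,0,0,0,0]]])

```text
time: 15.5
position: [0.4216, -0.2018, 0.2953]
tcp_rot: [0.577, 0.817, 0.0, 0.001]
wrist_force: [0.3, -1.1, 0.0]
width: 0.0499
finger_force: 0.0
```

```bash
python3 snap.py 8 side scene wrist; python3 - <<'E'
from pl import *
B=[(.38,.66),(-.44,-.24),(.033,.165)]
q,n,P=fit("side",8,B,0); q2,n2,P2=fit("scene",8,B,0)
for nm,Q in(("side",P),("scene",P2)):
    u=np.array([.3305,-.9438]);v=np.array([.9438,.3305]); d=Q[:,:2]-[.4968,-.2797]
    print(nm,"u",np.percentile(d@u,[1,99]),"v",np.percentile(d@v,[0.5,1,99,99.5]),"z",np.percentile(Q[:,2],[1,99]), "dist to board", np.median((Q-[.508,-.3173,.0685])@np.array([-.2322,.6627,.712])))
a=cv2.imread("pics/scene8.png")[130:310,70:270]; b=cv2.imread("pics/side8.png")[250:430,370:570]
cv2.imwrite("pics/v8.png",cv2.resize(np.hstack([a,b]),None,fx=2,fy=2))
E
```

```text
15.6 [ 0.4222 -0.2035  0.2949] yaw y 19.3781528384094 w 0.04998608394911179 [ 0.1671 -0.6069  0.552 ] [ 0.012  -0.0527 -0.0178] 0.0
side 8 n 1383 2510 normal [-0.233   0.6629  0.7116] tilt deg 44.63838235539231 rise yaw -70.63616456961958
  low/high mid [ 0.4892 -0.2703  0.0393] [ 0.5275 -0.3794  0.1534] across 0.15426706331177764 z 0.03440453467675031 0.15456005920324212
scene 8 n 1545 2325 normal [-0.2337  0.6636  0.7107] tilt deg 44.71053047282296 rise yaw -70.60288665069183
  low/high mid [ 0.4945 -0.2659  0.0347] [ 0.5335 -0.3765  0.1508] across 0.15547083276958737 z 0.033012028079532296 0.15402348502294905
side u [-0.0107  0.1045] v [-0.0729 -0.0639  0.0567  0.0604] z [0.0388 0.1527] dist to board 0.014851083744188075
scene u [-0.0139  0.1031] v [-0.0651 -0.0587  0.0678  0.0745] z [0.0342 0.1506] dist to board 0.01330104639257957
```

View pics/v8.png

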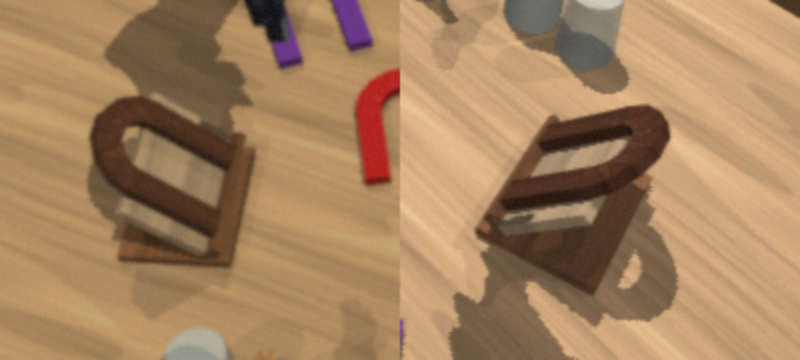

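```bash
python3 - <<'E'
from pl import *
B=[(.38,.66),(-.44,-.24),(.033,.165)]
for n in("side","scene"):
    q,nn,P=fit(n,8,B,0)
    u=np.array([.3305,-.9438]);v=np.array([.9438,.3305]); d=P[:,:2]-[.4968,-.2797]; U=d@u; V=d@v; s=(U+P[:,2]-.0297)*.7071
    for a,b in((20,60),(60,100),(125,135),(140,150)):
        m=(s*1000>a)&(s*1000<b); print(a,b,m.sum(),"v",np.percentile(V[m],[2,98]),V[m].mean())
    # legs: split
    m=(s>.03)&(s<.095); h=V[m]; print("leg means",h[h<0].mean(),h[h>0].mean(),"s max",np.percentile(s,99.7))
E
```

```text
side 8 n 1383 2510 normal [-0.233   0.6629  0.7116] tilt deg 44.63838235539231 rise yaw -70.63616456961958
  low/high mid [ 0.4892 -0.2703  0.0393] [ 0.5275 -0.3794  0.1534] across 0.15426706331177764 z 0.03440453467675031 0.15456005920324212
20 60 267 v [-0.0607  0.0541] -0.00851999871396574
60 100 288 v [-0.0606  0.0544] -0.010436701277399284
125 135 114 v [-0.0547  0.0481] -0.005841785614798497
140 150 126 v [-0.044  0.039] -0.004195394639509185
leg means -0.04814814008655975 0.04113216340386686 s max 0.1617173135987391
scene 8 n 1545 2325 normal [-0.2337  0.6636  0.7107] tilt deg 44.71053047282296 rise yaw -70.60288665069183
  low/high mid [ 0.4945 -0.2659  0.0347] [ 0.5335 -0.3765  0.1508] across 0.15547083276958737 z 0.033012028079532296 0.15402348502294905
20 60 301 v [-0.0565  0.0625] 0.004380858601029799
60 100 321 v [-0.0544  0.062 ] 0.0076280015312013534
125 135 137 v [-0.0475  0.0551] 0.005308845563036414
140 150 116 v [-0.0361  0.0462] 0.006040901322524828
leg means -0.040848131438246 0.048712635522635474 s max 0.1609839704906776
```

carry_out(series=[[[0.06,-0.0484,0.0112,0,0],[0.06,-0.0484,0.0112,0,0],[0.06,-0.0484,0.0112,0,0],[0.06,-0.0484,0.0112,0,0],[0.06,0,0,0,-8.5],[0.06,0,0,0,-8.5],[0.06,0,0,0,-8.5],[0.06,0,0,0,-8.5],[0.06,0,0,0,-8.5],[0.06,0,0,0,-8.5],[0.06,0,0,0,-8.5],[0.06,0,0,0,-8.5]]])

```text
time: 16.85
position: [0.5279, -0.3721, 0.2938]
tcp_rot: [0.021, 1.0, -0.0, -0.0]
wrist_force: [0.2, -0.2, -0.5]
width: 0.0598
finger_force: 0.0
```

carry_out(series=[[[0.06,0,0,0,-7.3],[0.06,0,0,0,-7.3],[0.06,0,0,0,-7.3],[0.06,0,0,0.03,0],[0.06,0,0,0.03,0],[0.06,0,0,0,0],[0.06,0,0,0,0],[0.06,0,0,0,0]]])

```text
time: 17.65
position: [0.5289, -0.3714, 0.2356]
tcp_rot: [-0.167, 0.986, -0.001, 0.001]
wrist_force: [0.5, -1.1, 0.2]
width: 0.0594
finger_force: 0.0
```

```bash
cat > rel.py <<'E'
from h import *
st=r.read_state(); d=st["position"][:2]-np.array([.4968,-.2797]); R=Ro.from_quat(st["tcp_rot"]).as_matrix()
print(st["time"],st["position"],"u,v mm",1000*d@[.3305,-.9438],1000*d@[.9438,.3305],"yaw",np.degrees(np.arctan2(R[1,1],R[0,1])),st["wrist_force"],st["width"])
E
python3 rel.py
```

```text
17.65 [ 0.5289 -0.3714  0.2356] u,v mm 97.17219616833918 -0.022577427186206478 yaw 109.2580153943033 [ 0.4566 -1.0679  0.1863] 0.059423866342630034
```

carry_out(series=[[[0.06,0,0,0.03,0],[0.06,0,0,0.03,0],[0.06,0,0,0.0155,0],[0.06,0,0,0.01,0],[0.06,0,0,0,0],[0.06,0,0,0,0]]])

```text
time: 18.25
position: [0.5289, -0.3708, 0.1498]
tcp_rot: [-0.168, 0.986, -0.0, 0.0]
wrist_force: [0.3, 0.5, -0.9]
width: 0.06
finger_force: 0.0
```

```bash
python3 rel.py; python3 snap.py 9 side wrist; python3 - <<'E'
from h import *
a=cv2.imread("pics/wrist9.png")[:,80:560]; b=cv2.imread("pics/side9.png")[210:390,400:580]
cv2.imwrite("pics/v9.png",np.hstack([cv2.resize(a,(400,400)),cv2.resize(b,(400,400))]))
E
```

```text
18.25 [ 0.5289 -0.3708  0.1498] u,v mm 96.61381700086727 0.16619342593273956 yaw 109.30324730223417 [ 0.2541  0.5298 -0.8922] 0.060019369949425874
18.3 [ 0.529  -0.3709  0.1501] yaw y 109.30348559076367 w 0.05986191395452381 [ 0.0689 -0.8593  0.5558] [ 0.033  -0.0136 -0.0157] 0.0
```

View pics/v9.png

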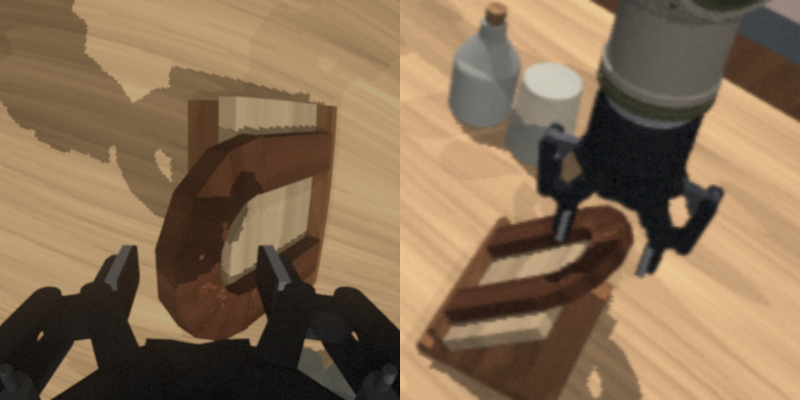

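carry_out(series=[[[0.04,0,0.0035,0,0],[0.04,0,0,0,0],[0.04,0,0,0,0],[0.04,0,0.0057,-0.003,0],[0.04,0,0.0057,-0.003,0],[0.04,0,0.0057,-0.003,0],[0.04,0,0.0057,-0.003,0],[0.04,0,0.0057,-0.003,0],[0.04,0,0.0057,-0.003,0],[0.04,0,0.0057,-0.003,0],[0.04,0,0.0057,-0.002,0],[0.04,0,0,0,0]]])

```text
time: 19.55
position: [0.5118, -0.3231, 0.1721]
tcp_rot: [-0.168, 0.986, 0.0, -0.0]
wrist_force: [0.5, -0.5, 0.3]
width: 0.0402
finger_force: 0.2
```

```bash
python3 rel.py; python3 snap.py 10 side; cat > st.py <<'E'
from pl import *
import sys
k=sys.argv[1]
# brown points above the stand: u vs z profile, both legs
im=cv2.imread(f"pics/side{k}.png"); hsv=cv2.cvtColor(im,cv2.COLOR_BGR2HSV); X=cloud("side",np.load(f"side{k}.npy"))
d=X[...,:2]-[.4968,-.2797]; U=d@[.3305,-.9438]; V=d@[.9438,.3305]; Z=X[...,2]-.0297
m=(hsv[...,1]>90)&(hsv[...,2]<130)&(hsv[...,0]<18)&(abs(V)<.075)&(U>-.06)&(U<.14)&(Z>.012)&(Z<.2)
for lo,hi in((-.075,-.03),(-.03,.03),(.03,.075)):
    q=m&(V>lo)&(V<hi)
    for z in range(10,190,20):
        w=q&(Z*1000>z)&(Z*1000<z+20)
        if w.sum()>6: print((lo,hi),z,w.sum(),"U",np.percentile(U[w],[5,50,95])*1000,"V",np.percentile(V[w],[3,97])*1000)
E
python3 st.py 10
```

```text
19.55 [ 0.5118 -0.3231  0.1721] u,v mm 45.9298649296271 -0.15340174103789117 yaw 109.35595943100876 [ 0.4604 -0.4509  0.2511] 0.04020998421193588
19.55 [ 0.5118 -0.3231  0.1721] yaw y 109.35595943100876 w 0.04020998421193588 [ 0.4604 -0.4509  0.2511] [-0.0213 -0.0427 -0.0036] 0.16615694796200842
(-0.075, -0.03) 10 110 U [-7.6242  7.0398 73.1673] V [-63.9299 -36.5458]
(-0.075, -0.03) 30 88 U [-1.3382  6.9454 69.443 ] V [-62.3563 -32.5575]
(-0.075, -0.03) 50 90 U [ 7.2658 16.155  64.5648] V [-62.1693 -32.0806]
(-0.075, -0.03) 70 80 U [15.3373 22.2708 33.3526] V [-60.8237 -32.0333]
(-0.075, -0.03) 90 92 U [24.1102 31.3129 41.2873] V [-60.9175 -34.5822]
(-0.075, -0.03) 110 114 U [32.2802 40.4669 50.1902] V [-58.6662 -32.1957]
(-0.075, -0.03) 130 141 U [41.5364 49.7164 58.0336] V [-51.5004 -31.323 ]
(-0.03, 0.03) 10 24 U [-8.1597  1.003  27.0412] V [-23.9104  29.8374]
(-0.03, 0.03) 30 21 U [ 1.968  29.283  35.5112] V [ 6.4723 29.836 ]
(-0.03, 0.03) 50 25 U [ 9.6473 22.1193 69.2459] V [-23.4263  29.6805]
(-0.03, 0.03) 70 14 U [17.9813 23.6743 74.3235] V [-24.2266  29.8426]
(-0.03, 0.03) 90 8 U [25.9275 29.8862 32.3187] V [28.3672 29.9407]
(-0.03, 0.03) 110 16 U [13.7125 35.0744 38.0619] V [-29.2791  29.541 ]
(-0.03, 0.03) 130 89 U [11.5515 44.6187 61.2209] V [-28.7935  27.4058]
(-0.03, 0.03) 150 165 U [47.6771 54.5691 62.8961] V [-26.555   17.5851]
(-0.03, 0.03) 170 13 U [-10.3901  72.6081 100.2695] V [-18.6546  13.6518]
(0.03, 0.075) 10 38 U [-9.1254 -2.8379  7.7595] V [30.2815 55.9911]
(0.03, 0.075) 30 57 U [-1.4036  7.5178 39.5585] V [30.1376 59.4351]
(0.03, 0.075) 50 46 U [ 7.1425 13.6246 45.5024] V [30.1629 52.1405]
(0.03, 0.075) 70 49 U [15.4069 21.1754 28.2351] V [30.1413 55.6471]
(0.03, 0.075) 90 36 U [23.9959 28.1542 32.869 ] V [30.5152 58.5408]
(0.03, 0.075) 110 22 U [31.0856 34.9162 39.1357] V [34.0904 56.261 ]
(0.03, 0.075) 130 10 U [39.0942 42.4822 45.5661] V [30.9304 42.5978]
```

carry_out(series=[[[0.04,0,0.0064,-0.002,0],[0.04,0,0.0064,-0.002,0],[0.04,0,0.0064,-0.002,0],[0.04,0,0.0064,-0.002,0],[0.038,0,0.006,-0.0015,0],[0.036,0,0.006,-0.0015,0],[0.034,0,0.005,-0.001,0],[0.032,0,0.003,0,0],[0.03,0,0.002,0,0],[0.03,0,0,0,0]]])

```text
time: 20.6
position: [0.4963, -0.279, 0.1837]
tcp_rot: [-0.168, 0.986, 0.0, -0.0]
wrist_force: [-0.1, 0.7, 0.3]
width: 0.0299
finger_force: 0.1
```

```bash
python3 rel.py; python3 snap.py 11 side; python3 st.py 11 | grep -v "(-0.03"
```

```text
20.6 [ 0.4963 -0.279   0.1837] u,v mm -0.8270248474698766 -0.26413127401548536 yaw 109.31838161568747 [-0.1218  0.7138  0.3263] 0.02994494734883447
20.6 [ 0.4963 -0.279   0.1837] yaw y 109.31838161568747 w 0.02994494734883447 [-0.1218  0.7138  0.3263] [-0.0061  0.0163 -0.0102] 0.07817922253252618
(-0.075, -0.03) 10 112 U [-8.1975  4.2825 73.048 ] V [-68.6786 -35.9898]
(-0.075, -0.03) 30 81 U [-6.6678  4.021  71.0543] V [-64.0273 -33.6076]
(-0.075, -0.03) 50 86 U [-6.4352  4.2037 82.6428] V [-71.2902 -31.9471]
(-0.075, -0.03) 70 75 U [-4.7522  4.6605  7.8485] V [-61.1197 -32.9222]
(-0.075, -0.03) 90 69 U [-3.6834  4.1616  8.8554] V [-60.6199 -33.8385]
(-0.075, -0.03) 110 90 U [-2.5632  5.6536  9.7748] V [-61.0876 -34.0953]
(-0.075, -0.03) 130 112 U [-1.7781  5.3553 10.6928] V [-57.1363 -34.7924]
(-0.075, -0.03) 150 85 U [-0.8427  5.1474 11.5464] V [-45.4187 -30.5151]
(0.03, 0.075) 10 43 U [-7.2959  1.3097  4.544 ] V [30.2259 58.7595]
(0.03, 0.075) 30 49 U [-6.5547  2.367   5.5708] V [30.1244 57.0057]
(0.03, 0.075) 50 55 U [-4.8277  3.4204  6.8646] V [30.3265 58.6613]
(0.03, 0.075) 70 33 U [-2.1456  3.337   7.411 ] V [30.2192 45.4348]
```

```bash
python3 snap.py 12 scene wrist; python3 - <<'E'
from h import *
for n,k in(("side",11),("scene",12)):
    im=cv2.imread(f"pics/{n}{k}.png"); hsv=cv2.cvtColor(im,cv2.COLOR_BGR2HSV); X=cloud(n,np.load(f"{n}{k}.npy"))
    d=X[...,:2]-[.4968,-.2797]; U=d@[.3305,-.9438]; V=d@[.9438,.3305]
    m=(hsv[...,1]>90)&(hsv[...,2]<130)&(hsv[...,0]<18)&(U>-.015)&(U<.02)
    for a in range(-60,60,10):
        w=m&(V*1000>a)&(V*1000<a+10)&(X[...,2]<.23)&(X[...,2]>.04)
        if w.sum()>4: print(n,a,w.sum(),"zmax",np.percentile(X[w][:,2],[80,95,100]))
E
```

```text
20.7 [ 0.4964 -0.2794  0.1837] yaw y 109.29879070899742 w 0.03021440450878946 [ 0.0953  0.1743 -0.1573] [-0.0063 -0.006  -0.0263] 0.05441275237444643
side -60 330 zmax [0.1566 0.1696 0.176 ]
side -50 122 zmax [0.1811 0.1856 0.1876]
side -40 111 zmax [0.1891 0.1917 0.1937]
side -30 69 zmax [0.1951 0.1975 0.199 ]
side -20 56 zmax [0.2004 0.2226 0.2297]
side -10 32 zmax [0.2007 0.2017 0.2025]
side 0 17 zmax [0.2011 0.2019 0.2028]
side 20 44 zmax [0.1078 0.1178 0.1185]
side 30 147 zmax [0.1003 0.1151 0.1245]
side 40 19 zmax [0.0936 0.1021 0.1048]
side 50 20 zmax [0.0899 0.0982 0.1005]
scene -60 30 zmax [0.0844 0.0932 0.1   ]
scene -50 40 zmax [0.0833 0.0901 0.0985]
scene -40 54 zmax [0.0931 0.1182 0.1406]
scene -30 114 zmax [0.1014 0.1305 0.17  ]
scene -20 22 zmax [0.1977 0.1998 0.2019]
scene -10 50 zmax [0.2002 0.2047 0.2079]
scene 0 53 zmax [0.1996 0.2026 0.2299]
scene 10 59 zmax [0.1987 0.2003 0.2015]
scene 20 64 zmax [0.1954 0.198  0.2005]
scene 30 141 zmax [0.1878 0.1927 0.1953]
scene 40 161 zmax [0.1797 0.1853 0.1917]
scene 50 182 zmax [0.166  0.1735 0.1779]
```

carry_out(series=[[[0.03,0,-0.002,-0.008,0],[0.03,0,-0.001,-0.009,0],[0.03,0,0,0,0],[0.022,0,0,0,0],[0.018,0,0,0,0],[0.014,0,0,0,0],[0.005,0,0,0,0],[0.005,0,0,0,0],[0.005,0,0,0,0],[0.005,0,0,0,0],[0.005,0,0,0,0]]])

```text
time: 21.85
position: [0.4972, -0.2818, 0.2008]
tcp_rot: [-0.168, 0.986, 0.0, -0.0]
wrist_force: [-1.1, 3.1, 5.3]
width: 0.0129
finger_force: 60.1
```

```bash
python3 rel.py; python3 snap.py 13 side; python3 st.py 13 | grep -v "(-0.03"
```

```text
21.85 [ 0.4972 -0.2818  0.2008] u,v mm 2.1506251036060666 -0.2909443673883435 yaw 109.31371437894462 [-1.0508  3.0589  5.2988] 0.012912002691220044
21.85 [ 0.4972 -0.2818  0.2008] yaw y 109.31371437894462 w 0.012912002691220044 [-1.0508  3.0589  5.2988] [0.9022 0.4557 0.0862] 60.08085999834293
(-0.075, -0.03) 10 112 U [-7.3739  4.7457 73.1968] V [-64.1615 -34.9   ]
(-0.075, -0.03) 30 86 U [-6.8541  3.7585 63.3841] V [-62.9498 -31.6762]
(-0.075, -0.03) 50 90 U [-6.7657  4.4225 82.7244] V [-65.3756 -31.934 ]
(-0.075, -0.03) 70 79 U [-6.7138  3.1671  6.1536] V [-61.5686 -34.6353]
(-0.075, -0.03) 90 76 U [-5.8491  3.6929  6.3497] V [-60.7916 -34.4664]
(-0.075, -0.03) 110 91 U [-5.5468  2.7663  6.6353] V [-61.0996 -34.0143]
(-0.075, -0.03) 130 115 U [-5.6049  2.1996  7.0284] V [-56.8043 -32.9484]
(-0.075, -0.03) 150 85 U [-5.8408  0.8504  6.9278] V [-44.6119 -30.3169]
(0.03, 0.075) 10 53 U [-7.4548  1.0497  4.827 ] V [30.2993 57.8537]
(0.03, 0.075) 30 56 U [-6.6502  3.6567  5.081 ] V [30.2238 58.2743]
(0.03, 0.075) 50 62 U [-7.2612  1.558   5.5021] V [30.2689 58.408 ]
(0.03, 0.075) 70 60 U [-5.032   3.3384  5.8981] V [30.2275 57.3877]
(0.03, 0.075) 90 40 U [-3.4428  5.2296  6.1355] V [30.0918 55.942 ]
```

carry_out(series=[[[0.005,0,0,-0.01,0],[0.005,0,0,-0.03,0],[0.005,0,0,-0.03,0],[0.005,0,0,-0.03,0],[0.005,0,0,-0.03,0],[0.005,0,0,-0.03,0],[0.005,0,0,-0.01,0],[0.005,0,0,0,0]]])

```text
time: 22.7
position: [0.4977, -0.2825, 0.3721]
tcp_rot: [-0.167, 0.986, -0.001, 0.001]
wrist_force: [-0.9, -0.2, -2.5]
width: 0.013
finger_force: 59.1
```

carry_out(series=[[[0.005,-0.015,0.02,0,0],[0.005,-0.027,0.037,0,0],[0.005,-0.027,0.037,0,0],[0.005,-0.027,0.037,0,0],[0.005,-0.027,0.037,0,0],[0.005,-0.027,0.037,0,0],[0.005,-0.027,0.037,0,0],[0.005,-0.027,0.037,0,0],[0.005,-0.027,0.037,0,0],[0.005,-0.027,0.037,0,0],[0.005,-0.022,0.025,0,0],[0.005,-0.0137,0.018,0,0]]])

```text
time: 23.9
position: [0.6434, 0.1915, 0.3683]
tcp_rot: [-0.169, 0.986, 0.0, -0.001]
wrist_force: [-0.2, 0.2, -2.3]
width: 0.0131
finger_force: 59.0
```

carry_out(series=[[[0.005,0,0,0,5.4],[0.005,0,0,0,5.4],[0.005,0,0,0,5.4],[0.005,0,0,0,5.2],[0.005,0,0,0,0],[0.005,0,0,0,0],[0.005,0,0,0,0]]])

```text
time: 24.6
position: [0.6435, 0.1884, 0.3703]
tcp_rot: [0.017, 1.0, -0.0, -0.0]
wrist_force: [-0.1, -0.1, -0.9]
width: 0.0129
finger_force: 59.0
```

```bash
python3 snap.py 14 side scene wrist; cat > hang.py <<'E'
from h import *
import pickle,sys
k=sys.argv[1]
b=np.array([.0375,.9993]); c=np.array([-b[1],b[0]])  # along bar, across (toward robot)
for n in("side","scene"):
    im=cv2.imread(f"pics/{n}{k}.png"); hsv=cv2.cvtColor(im,cv2.COLOR_BGR2HSV); X=cloud(n,np.load(f"{n}{k}.npy"))
    d=X[...,:2]-[.6435,.189]; A=d@b; C=-(d@c); Z=X[...,2]
    m=(hsv[...,1]>70)&(hsv[...,2]<140)&(hsv[...,0]<18)&(abs(A)<.1)&(abs(C)<.1)&(Z>.02)
    k_,l,s,_=cv2.connectedComponentsWithStats(m.astype(np.uint8),connectivity=8); 
    m&=(s[l][...,4]>40)
    P=np.c_[A[m],C[m],Z[m]]*1000
    for z0 in range(20,400,25):
        w=(P[:,2]>z0)&(P[:,2]<z0+25)
        if w.sum()>8: 
            L=P[w&(P[:,1]<0)];R=P[w&(P[:,1]>0)]
            print(n,z0,"along",np.percentile(P[w][:,0],[3,50,97]),"across L",np.percentile(L[:,1],[3,97]) if len(L)>4 else 0,"R",np.percentile(R[:,1],[3,97]) if len(R)>4 else 0)
    print(n,"z",np.percentile(P[:,2],[.5,99.5]) if len(P) else 0)
    g=(hsv[...,1]<60)&(Z>.147)&(Z<.168)&(abs(A)<.14)&(abs(C)<.02); print(n,"bar across mm",np.percentile(C[g],[5,50,95])*1000,"z top",np.percentile(Z[g],98),"ends", np.percentile((d@b)[(hsv[...,1]<60)&(Z>.147)&(Z<.168)&(abs(C)<.02)],[.5,99.5]))
E
python3 hang.py 14
```

```text
24.7 [0.6436 0.1885 0.3706] yaw y 87.95794473052135 w 0.012355800833353392 [-0.4083  0.3991 -1.4633] [ 0.0091 -0.0154  0.032 ] 58.97048826627724
side 195 along [-6.9451 -3.576   7.1655] across L [-61.568  -33.1632] R [29.4999 60.161 ]
side 220 along [-6.8185 -3.8172  7.1374] across L [-61.0232 -31.3961] R [28.8347 58.591 ]
side 245 along [-7.3843 -3.561   8.5856] across L [-61.1901 -32.2004] R [28.4401 60.0351]
side 270 along [-8.123  -4.5056  8.3869] across L [-60.5178 -30.087 ] R [28.0429 57.3636]
side 295 along [-8.1584 -4.7075  6.7639] across L [-61.2803 -30.0676] R [29.6871 59.7344]
side 320 along [-8.2311 -4.9525  5.5045] across L [-58.372  -11.6938] R [16.1959 55.1176]
side 345 along [-8.4565 -4.9214  7.049 ] across L [-45.9915 -13.405 ] R [17.7165 43.1261]
side z [211.0149 369.0526]
side bar across mm [-8.7418 -4.8334  3.6553] z top 0.16589595733919488 ends [-0.159   0.1514]
scene 195 along [-3.2626  6.0087  9.5051] across L [-53.9354 -27.1536] R [39.9349 62.2229]
scene 220 along [-4.2749  4.9408  9.2541] across L [-54.8339 -27.5978] R [43.1632 62.2796]
scene 245 along [-3.7092  6.2207  9.0546] across L [-54.0342 -27.3119] R [34.8419 62.2291]
scene 270 along [-3.6755  6.5002  8.8557] across L [-29.8786 -28.2287] R [34.0016 62.3966]
scene 295 along [-4.335   6.1158  8.6131] across L 0 R [33.1427 62.8035]
scene 320 along [-5.2669  3.9935  8.2587] across L 0 R [20.7214 60.3816]
scene 345 along [-6.1145  0.799   8.0637] across L [-20.4857  -0.465 ] R [ 3.0523 48.3135]
scene 370 along [-34.7158  -3.3887  34.364 ] across L [-9.7432 -0.3548] R [ 1.9481 13.905 ]
scene 395 along [-50.3626  -1.7771  51.9856] across L 0 R [ 9.9464 13.9598]
scene z [210.5126 439.9321]
scene bar across mm [-3.4008  4.4241  9.4691] z top 0.1657673085954133 ends [-0.1557  0.1578]
```

carry_out(series=[[[0.005,0,0,0.015,0],[0.005,0,0,0.03,0],[0.005,0,0,0.03,0],[0.005,0,0,0.03,0],[0.005,0,0,0.03,0],[0.005,0,0,0.02,0],[0.005,0,0,0.01,0],[0.005,0,0,0.003,0],[0.005,0,0,0,0],[0.005,0,0,0,0]]])

```text
time: 25.75
position: [0.6442, 0.189, 0.2041]
tcp_rot: [0.018, 1.0, 0.0, 0.001]
wrist_force: [-0.4, -0.2, -0.3]
width: 0.013
finger_force: 58.9
```

carry_out(series=[[[0.005,0,0,0.003,0],[0.005,0,0,0.002,0],[0.005,0,0,0.0015,0],[0.005,0,0,0,0],[0.005,0,0,0,0]]])

```text
time: 26.25
position: [0.6436, 0.1888, 0.1963]
tcp_rot: [0.018, 1.0, -0.0, -0.0]
wrist_force: [1.1, 0.2, -1.6]
width: 0.0125
finger_force: 58.9
```

carry_out(series=[[[0.005,0,0,0.001,0],[0.005,0,0,0.001,0],[0.005,0,0,0.001,0],[0.005,0,0,0,0],[0.005,0,0,0,0]]])

```text
time: 26.75
position: [0.6437, 0.1888, 0.1942]
tcp_rot: [0.018, 1.0, 0.0, 0.0]
wrist_force: [-2.6, -1.3, 6.9]
width: 0.0126
finger_force: 60.2
```

carry_out(series=[[[0.005,0,0,-0.0005,0],[0.011,0,0,0,0],[0.014,0,0,0,0],[0.016,0,0,0,0],[0.019,0,0,0,0],[0.022,0,0,0,0],[0.026,0,0,0,0],[0.03,0,0,0,0],[0.034,0,0,0,0],[0.034,0,0,0,0]]])

```text
time: 27.75
position: [0.6436, 0.1888, 0.1938]
tcp_rot: [0.018, 1.0, -0.0, 0.0]
wrist_force: [-0.8, 0.4, 0.4]
width: 0.034
finger_force: 0.0
```

```bash
python3 snap.py 15 side scene; python3 hang.py 15
```

```text
27.8 [0.6436 0.1888 0.1938] yaw y 87.90997410138858 w 0.03417538249405166 [ 0.3553 -0.0514 -0.3494] [-0.0131  0.0319  0.0169] 0.0
side 20 along [-7.3595 -3.7339  6.8959] across L [-60.3678 -28.9992] R [29.7524 56.2008]
side 45 along [-7.3558 -4.017   8.1502] across L [-59.8322 -30.6188] R [29.2206 56.598 ]
side 70 along [-9.0809 -4.3201  7.2484] across L [-61.6075 -30.186 ] R [28.359  58.1027]
side 95 along [-8.5042 -4.706   5.6113] across L [-60.7596 -30.8924] R [27.5137 47.5016]
side 120 along [-7.9967 -4.8598  5.3468] across L [-61.6918 -30.9703] R [29.4307 60.5374]
side 145 along [-8.2676 -4.478   5.7672] across L [-57.9966 -10.6957] R [24.2341 55.7442]
side 170 along [-7.8727 -3.8924  8.7989] across L [-45.9045  -4.9585] R [ 1.7363 42.3649]
side 195 along [-47.4629 -16.5634  19.8405] across L [-13.8199  -4.5651] R [2.0971 9.0713]
side 220 along [-50.22   -21.1377 -16.3828] across L [-15.5735 -10.6942] R 0
side z [ 34.7677 225.941 ]
side bar across mm [-8.5087 -4.6183  3.2164] z top 0.1655355859130098 ends [-0.1597  0.1523]
scene 20 along [-4.6236  4.5665  8.4603] across L [-36.6
[... 224 characters left out ...]
645  8.5244] across L [-30.0354 -28.7149] R [34.6531 62.7226]
scene 120 along [-4.629   5.5992  8.5142] across L [-29.4228 -27.325 ] R [34.766  63.0632]
scene 145 along [-9.7838  2.9625  8.3678] across L [-15.2688  -3.9453] R [20.0193 61.1585]
scene 170 along [-15.6592   1.9052   8.4321] across L [-12.9493  -0.3798] R [ 2.2897 48.1442]
scene 195 along [-16.0322   2.3065  48.5476] across L [-10.7098  -0.4697] R [ 1.0924 15.3541]
scene 220 along [-6.479  49.5306 58.4275] across L 0 R [ 9.7437 15.2234]
scene 245 along [-2.898  62.2131 67.1803] across L 0 R [ 8.9451 18.9011]
scene z [ 34.5712 301.0913]
scene bar across mm [-3.0645  4.8325  9.5931] z top 0.16549201517095258 ends [-0.1558  0.1579]
```

Hanging plumb and centred; withdrawing straight up and checking for stillness.

carry_out(series=[[[0.034,0,0,-0.004,0],[0.034,0,0,-0.01,0],[0.034,0,0,-0.02,0],[0.034,0,0,-0.03,0],[0.034,0,0,-0.04,0],[0.034,0,0,-0.04,0],[0.034,0,0,0,0],[0.034,0,0,0,0],[0.034,0,0,0,0],[0.034,0,0,0,0]]])

```text
time: 28.85
position: [0.6431, 0.1886, 0.3367]
tcp_rot: [0.018, 1.0, -0.0, -0.001]
wrist_force: [-0.0, -0.3, -0.5]
width: 0.0342
finger_force: 0.0
```

```bash
python3 snap.py 16 side scene; python3 hang.py 16 | egrep " 45| 120| 170|bar"; python3 - <<'E'
from h import *
# bystanders: compare clouds before/after at their patches
a=cloud("scene",np.load("scene0.npy")); b=cloud("scene",np.load("scene16.npy"))
for n,(u,v) in dict(tumbler=(172,305),carafe=(210,325),pot=(470,300)).items():
    s=np.s_[v-20:v+20,u-20:u+20]; print(n,np.median(abs(a[s]-b[s])),np.percentile(abs(a[s]-b[s]),90))
E
```

```text
28.9 [0.6432 0.1886 0.3366] yaw y 87.91073798022923 w 0.03392651578394058 [-0.2865 -0.2689 -0.2269] [-0.0315 -0.0758  0.0227] 0.0
side 45 along [-7.8318 -4.131   7.684 ] across L [-60.4692 -30.3486] R [29.087  58.3554]
side 120 along [-8.412  -4.4496  5.0475] across L [-61.2488 -30.7619] R [30.6042 59.8228]
side 170 along [-8.0956 -4.2486  6.9374] across L [-46.0089  -1.8235] R [ 0.4046 39.9563]
side bar across mm [-8.7947 -4.7374  3.6279] z top 0.16600688556449822 ends [-0.1593  0.1522]
scene 45 along [-4.0038  4.7008  8.679 ] across L [-55.7097 -26.8225] R [34.6899 63.1016]
scene 120 along [-5.1596  7.767   8.6042] across L [-53.7499 -27.4842] R [35.5783 63.1969]
scene 170 along [-5.4219  1.9913  8.3439] across L [-40.8637  -0.5388] R [ 2.4131 48.2849]
scene bar across mm [-3.5289  4.5442  9.6107] z top 0.16557724796348072 ends [-0.1557  0.1579]
tumbler 0.0010805879674967156 0.0034061207191244513
carafe 0.0009346969740805511 0.003198510504063369
pot 0.0007220436688723519 0.003536820161235269
```

```bash
python3 -c "
from station import r
print(r.close_job())"
```

```text
the job is handed in; nothing more can be done
None
```

The wooden trivet was leaned flat on the stand and let go, then taken by the arch and hung on the bar; at the last look it hung straight, still and midway between the posts, with the tumbler, carafe and pot unmoved, and I handed the job in at about 29 s.

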